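# Centre-punch the last pin hole of a guitar bridge

### The arm

A 6-joint arm with a two-finger parallel gripper is mounted at the origin on the work surface. World frame = base frame: x ahead of the robot, y to its left, z up, the work surface at z = 0. Lengths are in m, angles in degrees, forces in N, time in s.
With the tool pointing down it reaches from about 0.4 to 0.825 m from the base axis. Payload 7 kg.
Tool frame: the origin (TCP) lies on the centre line of the jaws, within the pads' length; the fingertips stand 19 mm ahead of it and the grasp point (between the pads) is the TCP (r.tips_ahead is the distance from the TCP to the fingertips, in m); z points along the fingers, y is the line along which they close (so a half turn about z gives the same grasp; the last joint's range is limited). The gripper opens to 88 mm and grips with 3 to 60 N. Pads are 19 mm wide; open, the fingers measure 130 mm over their backs; the gripper's body (78 mm by 193 mm) begins 47 mm behind the grasp point.
Start: joints at [-59.009, 20.546, 0.682, 0, -70.136, -16.507], TCP at [0.169, -0.654, 0.213] pointing down, gripper open.
Joint ranges: [-176.03, 176.03], [-82.01, 121.73], [-58.28, 71.71], [-173.87, 95.51], [-174.79, -0.11], [-173.66, 173.66]. Speed limits (degrees/s): [136.94, 136.94, 172.46, 180, 180, 180].

### API

Orientations are given as [roll, pitch, yaw] about the fixed x, y, z axes, in that order (R = Rz(yaw) Ry(pitch) Rx(roll)).
In Python, from plant import r, viewer, close_job gives the robot as it stands. The module is installed in compiled form; this text tells all that it offers.
- The arm moves only by the tool arm_command, never from a script. Its arguments are lists of equal length, an entry for each row: "travel": the shift along the world's x, y, z scaled (see below), a list of three; "delta_rot": the turn, a rotation vector about the world's x, y, z scaled (see below), a list of three. In form: {"travel": [[dx, dy, dz], ...], "delta_rot": [[rx, ry, rz], ...]}. A call has 1 to 20 rows; each row is the pose to reach, as a shift and turn from the pose commanded when the call began; what a row does not reach only later rows make up. The controller multiplies each number of a shift by 0.5 m and each number of a turn by 90 degrees. A row lasts 1/8 s, in which the tool goes at most 62.5 mm and 10.7 degrees, less where a joint would pass 70% of its speed; a pose out of reach is approached as far as the arm can. A call with a number of a shift or a turn outside -1 to 1 is refused whole. A call with a gripper value outside its range is refused whole. "grip" is the opening, from 0 (shut) to 1 (fully open), set as the call begins (left out, the last holds). The fingers move at their own pace and stop on an object; "newtons" is the grip in N (left out, the last holds). Time passes only in rows, so rows that repeat a pose let the fingers close. It gives the time, the measured TCP pose, the force, the opening and the grip force at its end, in the units of the state.
- r.get_state(): the state, without advancing time (a new reading comes with each control period).
- viewer.capture(name): name is "scene" or "top" or "wrist"; returns a dict with "img" (480x640x3 uint8, red, green, blue), "camera_matrix" (3x3 intrinsics, pixels), "R" (3x3) and "t" (3): a world point X has camera coordinates R X + t; the wrist camera has in their place "mount" (4x4, takes a point from camera to tool coordinates, whose origin is the TCP and whose axes are the flange's). Camera axes: x right, y down, z forward; pixel columns grow to the right and rows downward; lengths in m; the calibration is good to about 2 mm. A picture is of the moment at which its call begins: read the wrist's pose just before it. There is no depth.
- close_job(): hands the job in; it is judged then, once.
The state is a dict: "time_s": time; "joints": joint angles; "qd": joint speeds; "joint_torque": joint torques, N m; "tcp_pos": TCP position; "eef_rot": TCP orientation; "contact_force": force on the tool from outside, world axes, zero at the start; "moment": the same for the moment, N m; "gripper_width": finger opening in m; "gripper_force": force on a finger pad.
Only numpy, scipy, OpenCV 4.12 (cv2) and the standard library are available. Lean on these libraries where they do the work, as an engineer would, in place of code of your own. Each camera call takes 0.05 s, during which the arm holds its last target. There are 200 camera calls.

### The job

Slide the carriage of the marking jig until the cross on the bridge blank lies right under the point of the punch. Then take the mallet from its rest and knock the sprung punch all the way down with it, only with the mallet and only at the cross, and let the punch spring back. Put the mallet back in its rest as it was, leaving the carriage set and the other things on the bench where they are.

Things in the scene. Friction and masses are not known exactly. Their poses are not given: they have to be found in the camera images.
- jig: Marking jig fixed to the bench: aluminium base plate 370 mm long (its y axis) and 165 mm wide (from x -105 to +60 mm), 12 mm thick, with two steel rails and end stops to 42 mm height. Origin at bench height under the middle of the rails; the carriage slides along the jig's y axis.
- carriage (a joint): Travel of the carriage in m, 0 to 0.13, growing towards the jig's +y. It has about 3 N of friction and stays where it is left. The carriage is a plywood sled 230 mm long and 90 mm wide, top 48 mm above the bench, carrying a dark wooden guitar bridge blank (36 x 135 mm, top 58 mm above the bench).
- carriage_knob (a point): Upright round black knob on the -y end of the carriage, 22 mm in diameter (steel neck below it), standing from 48 to 90 mm above the bench; this point is on its axis, 73 mm above the bench. It is 120 mm from the cross, along the slide.
- cross (a point): Pencil cross on a 16 mm square of pale tape on the top of the bridge blank, the sixth in line after five dark pin holes; this point is the middle of the cross, 58 mm above the bench. A brass blade on the +x edge of the carriage stands in line with it.
- frame: Grey C-shaped frame at one side of the jig: 26 x 30 mm column on the jig's -x side, arm reaching over the slide to hold the punch. Origin on the jig's base plate (12 mm above the bench) straight under the punch; arm's top 110 mm, brass guide of the punch 118 mm above the bench. Where it stands along the slide differs from run to run.
- punch (a joint): How far the punch is down, in m: 0 up, 0.016 fully down on its stop. A spring pushes it back up (4 N at the start, about 8 N fully down).
- punch_top (a point): Middle of the top of the punch's round steel head, 30 mm in diameter and 12 mm thick; 152 mm above the bench when up, 136 mm when fully down. The punch moves straight down.
- punch_tip (a point): Point of the punch, straight under its head, 76 mm above the bench when up, 60 mm when fully down (2 mm over the bridge blank).
- mallet: Mallet, about 0.26 kg: wooden handle 18 mm wide (y), 22 mm high (z), from x -140 to +50 mm; cylindrical head 40 mm in diameter, 70 mm long, pale nylon faces, axis along z at x +55 mm. Origin on the handle's axis, 55 mm from the head's axis: grip here (the centre of mass is 20 mm towards the head). Stored it lies level, z up, lower face of the head on the rest's board, origin 43 mm above the bench.
- mallet_face (a point): Middle of the lower striking face of the mallet's head, at x +55, z -35 mm in the mallet's frame.
- rest: Fixed wooden mallet rest: board 260 x 85 x 8 mm; two fences 14 mm high, 52 mm apart across y, at x +30 to +80 mm for the 40 mm head; at x -115 mm a post with an open notch for the handle, 30 mm wide, floor 32 mm and cheeks 52 mm above the bench. Origin at bench height; the stored mallet's origin lies 43 mm above it, its x axis along the rest's x.
- hammer: Bystander, not needed, leave it alone: steel-headed hammer with a wooden handle, lying flat near the right edge.
- glue: Bystander, not needed, leave it alone: white plastic glue bottle, 56 mm wide, 150 mm tall, standing.
- jar: Bystander, not needed, leave it alone: amber glass jar with a steel lid, 64 mm wide, 75 mm tall.
- sander: Bystander, not needed, leave it alone: wooden sanding block 120 x 55 x 35 mm with a cork sole.
- screwdriver: Bystander, not needed, leave it alone: screwdriver lying on the bench.
- brush: Bystander, not needed, leave it alone: small brush lying on the bench.
- solder: Bystander, not needed, leave it alone: bare aluminium puck 50 mm wide, 40 mm tall.
Not all that is in view belongs to the job. Leave any green look-alike of the mallet alone.

How it is judged (in metres and radians):
On the way, in this order (a step that is already met when the one before it is completed fails the run):
1. the carriage stands still with the cross within 3.5 mm of the punch's axis (horizontal distance between cross and punch_tip below 0.0035 m and velocity of joint carriage between -0.005 and 0.005 m/s), for 0.3 s.
2. the mallet drives the punch down at least 13 of its 16 mm (horizontal distance between cross and punch_tip below 0.0035 m and value of joint punch above 0.013 m and contact force between mallet and punch above 1 N).
At the end, for the whole second after the job is handed in: The cross is still within 3.5 mm (horizontally) of the punch's point, the punch is up again (less than 2 mm down), and the mallet lies at rest in its rest: its origin within 20 mm along, 12 mm across and 6 mm in height of its stored place, upright within 0.12 rad and in line within 0.2 rad (horizontal distance between cross and punch_tip below 0.0035 m and value of joint punch below 0.002 m and x of mallet in the frame of rest between -0.02 and 0.02 m and y of mallet in the frame of rest between -0.012 and 0.012 m and z of mallet in the frame of rest between 0.037 and 0.049 m and angle between mallet's own z axis and vertical below 0.12 rad and angle between the x axis of mallet and the x axis of rest, either way round below 0.2 rad and linear speed of mallet below 0.02 m/s); the robot touches nothing.
It fails at once if the punch is pushed more than 6 mm down while the cross is more than 4.5 mm from under it (value of joint punch above 0.006 m and horizontal distance between cross and punch_tip above 0.0045 m).
It fails at once if the hand, rather than the mallet, presses on the punch (over 2 N) (contact force between any of the fingers, the arm and punch above 2 N).
It fails at once if one of the other things on the bench is moved more than 40 mm (distance of any of hammer, glue, jar, sander, screwdriver, brush, solder from where it was at the start of the episode above 0.04 m).
It also fails if it takes over 58 s, if anything falls off the work surface, if the arm or the gripper's body presses on something with over 40 N, if the wrist force passes 120 N, or if a joint passes its speed limit or range.

## Working session

There is one attempt and no reset: what is moved stays moved. The work goes in short steps, Python scripts to look and compute and a tool call to move; the robot and the scene stay as the last step left them, time stands still between calls to the robot, and variables do not carry over. Pictures are saved under pics/ and viewed, at most 10 in all, crops included, and the job is handed in when it is done.

Besides the shell and the picture viewer there is one more tool, called after ">>>" as name(argument=value, ...) on one line, values as JSON. arm_command: Moves the arm, as the interface text tells. Shifts and turns lie within -1 to 1; 1 stands for 0.5 m of shift or 90 degrees of turn. Its arguments: {"type":"object","properties":{"travel":{"type":"array"},"delta_rot":{"type":"array"},"grip":{"type":"number"},"newtons":{"type":"number"}},"required":["travel","delta_rot"]}

```bash
mkdir -p pics; python3 - <<'E'
from plant import r, viewer
import cv2, pickle
s=r.get_state(); print(s['time_s'],s['tcp_pos'],s['eef_rot'],s['gripper_width'],r.tips_ahead)
d={}
for n in ('scene','top'):
    c=viewer.capture(n); d[n]=c; cv2.imwrite(f'pics/{n}0.png',c['img'][:,:,::-1]); print(n,c['camera_matrix'].tolist(),c['R'].tolist(),c['t'].tolist())
pickle.dump(d,open('d0.pkl','wb'))
E
```

```text
0.0 [ 0.16866204 -0.65305782  0.21211617] [ 1.79904562e+02 -9.04869338e-03 -1.65523161e+02] 0.08737058950142938 0.019
scene [[581.3296338363863, 0.0, 310.66799393154895], [0.0, 581.3296338363863, 230.33910540745325], [0.0, 0.0, 1.0]] [[-0.11202127516071146, 0.9936737274782074, 0.007984812517097442], [0.7427338753400087, 0.08906445794545564, -0.663636883207447], [-0.660149698427395, -0.06841085915589121, -0.7480122525839885]] [0.08450076736256779, -0.2676121563253151, 1.8192633632511572]
top [[451.556846133697, 0.0, 319.89331661149845], [0.0, 451.556846133697, 235.69514437236631], [0.0, 0.0, 1.0]] [[-0.0033796756652712677, -0.9999100568776211, -0.012979058031690222], [-0.9967739052942627, 0.004409304343474569, -0.08013950186787372], [0.08018952248780324, 0.012666340836998925, -0.9966991543555053]] [-0.015816334917211294, 0.4883320616355664, 1.1184651433360577]
```

View pics/top0.png

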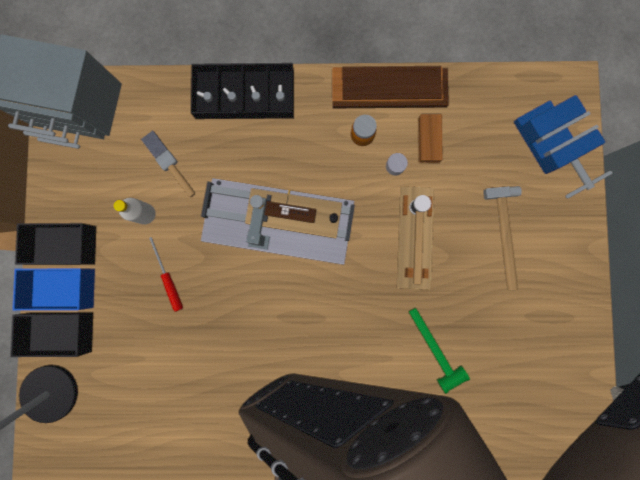

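View pics/scene0.png

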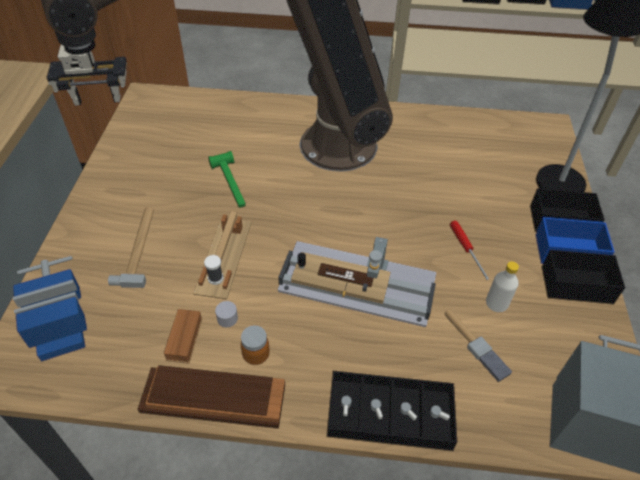

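The top view shows the jig at (280,222) with its knob at (334,217), the tape at (285,210) and the punch head at about (258,203). The mallet lies in its rest with its head at (422,203) and its handle running down to (418,283). The other candidates are the green mallet at (437,350), a look-alike to leave alone, and the hammer at (505,235), which has a steel head and isn't in a rest. Only the pale mallet in the wooden rest fits, so I'm enlarging that area to confirm it.

```bash
python3 - <<'E'
import cv2
a=cv2.imread('pics/top0.png')[170:300,195:445]; b=cv2.imread('pics/scene0.png')[195:335,190:450]
cv2.imwrite('pics/ct.png',cv2.resize(a,None,fx=3.2,fy=3.2,interpolation=cv2.INTER_CUBIC))
cv2.imwrite('pics/cs.png',cv2.resize(b,None,fx=3,fy=3,interpolation=cv2.INTER_CUBIC))
E
```

```text
(no output)
```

View pics/ct.png

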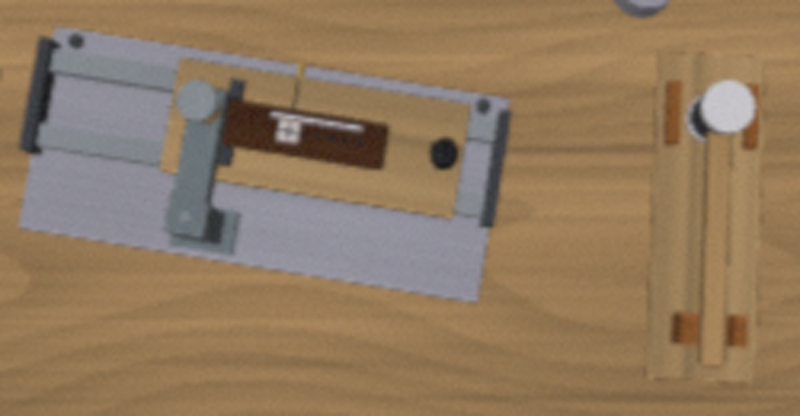

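View pics/cs.png

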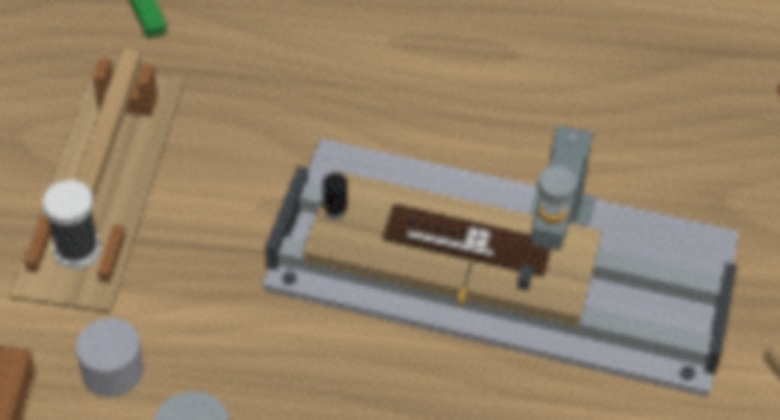

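The crops confirm it. The mallet with the white face, its top at (729,106) in the top crop, lies between the rest's orange fences. The cross is at (288,130), the punch head at (197,97) and the knob at (443,154). Next I cast rays.

```bash
cat > h.py <<'E'
import numpy as np
def ray(c,u,v,R=None,t=None):
    R=c['R'] if R is None else R; t=c['t'] if t is None else t
    R=np.array(R);d=R.T@np.linalg.inv(c['camera_matrix'])@[u,v,1]; return -R.T@np.array(t),d
def onz(c,u,v,z,**k):
    o,d=ray(c,u,v,**k); return o+d*(z-o[2])/d[2]
E
python3 - <<'E'
import pickle,numpy as np
from h import *
np.set_printoptions(precision=4,suppress=True)
d=pickle.load(open('d0.pkl','rb'))
T=lambda u,v,z:onz(d['top'],195+(u+.5)/3.2-.5,170+(v+.5)/3.2-.5,z)
S=lambda u,v,z:onz(d['scene'],190+(u+.5)/3-.5,195+(v+.5)/3-.5,z)
for n,a,b,z in [('cross',(288,130),(477,238),.058),('knob',(443,154),(335,180),.09),('punch',(197,97),(557,181),.152),('mhead',(729,106),(68,202),.078),('hend',(712,362),(128,53),.054)]+[('c',a,b,.012) for a,b in [((62,28),(712,392)),((20,227),(738,233)),((478,300),(318,140)),((508,97),(265,288))]]:
    print(n,T(*a,z),S(*b,z))
E
```

```text
cross [0.548  0.0678 0.058 ] [0.5465 0.0689 0.058 ]
knob [ 0.5251 -0.05    0.09  ] [ 0.526  -0.0492  0.09  ]
punch [0.5587 0.1232 0.152 ] [0.557  0.1253 0.152 ]
mhead [ 0.5616 -0.2646  0.078 ] [ 0.5645 -0.2614  0.078 ]
hend [ 0.3703 -0.2528  0.054 ] [ 0.3743 -0.2533  0.054 ]
c [0.6378 0.254  0.012 ] [0.6408 0.2629 0.012 ]
c [0.4777 0.2851 0.012 ] [0.4799 0.2879 0.012 ]
c [ 0.4185 -0.0783  0.012 ] [ 0.4195 -0.0778  0.012 ]
c [ 0.5799 -0.1034  0.012 ] [ 0.5832 -0.1004  0.012 ]
```

>>> arm_command(travel=[[0.71,1.0,0.1],[0.71,1.0,0.1],[0.71,1.0,0.1],[0.71,1.0,0.1],[0.71,1.0,0.1],[0.71,1.0,0.1],[0.71,1.0,0.1],[0.71,1.0,0.1],[0.71,1.0,0.1],[0.71,1.0,0.1],[0.71,1.0,0.1],[0.71,1.0,0.1],[0.71,1.0,0.1],[0.71,1.0,0.1]], delta_rot=[[0,0,0.731],[0,0,0.731],[0,0,0.731],[0,0,0.731],[0,0,0.731],[0,0,0.731],[0,0,0.731],[0,0,0.731],[0,0,0.731],[0,0,0.731],[0,0,0.731],[0,0,0.731],[0,0,0.731],[0,0,0.731]], grip=0.7)

```text
time_s: 1.85
tcp_pos: [0.5233, -0.1544, 0.2631]
eef_rot: [-180.0, -0.0, -99.8]
contact_force: [0.0, -0.2, -0.2]
gripper_width: 0.0613
gripper_force: 0.0
```

```bash
cat >> h.py <<'E'
def wrist(name):
    from plant import r,viewer
    from scipy.spatial.transform import Rotation as Ro
    import cv2,pickle
    s=r.get_state(); c=viewer.capture('wrist'); T=np.eye(4)
    T[:3,:3]=Ro.from_euler('xyz',s['eef_rot'],degrees=True).as_matrix(); T[:3,3]=s['tcp_pos']
    M=np.linalg.inv(T@np.array(c['mount'])); c['R']=M[:3,:3]; c['t']=M[:3,3]
    cv2.imwrite(f'pics/{name}.png',c['img'][:,:,::-1]); pickle.dump(c,open(name+'.pkl','wb'))
    return s,c
E
python3 - <<'E'
from h import *
import cv2
np.set_printoptions(precision=4,suppress=True)
s,c=wrist('w1'); print(s['time_s'],s['tcp_pos'],s['eef_rot'],s['joints'],np.array(c['mount']))
for p in ([.547,.0684,.058],[.5255,-.0496,.09],[.558,.124,.152]):
    q=c['camera_matrix']@(c['R']@p+c['t']); print(q[:2]/q[2])
E
```

```text
1.85 [ 0.5233 -0.1544  0.2631] [-179.9961   -0.0006  -99.8105] [  4.1404   6.6172 -11.1841   0.0017 -72.1951 -13.9514] [[ 0.0006 -0.9597 -0.2809  0.075 ]
 [ 1.      0.0005  0.0007  0.    ]
 [-0.0006 -0.2809  0.9597 -0.1727]
 [ 0.      0.      0.      1.    ]]
[331.5342 394.276 ]
[334.7051 315.378 ]
[332.5513 506.3387]
```

View pics/w1.png

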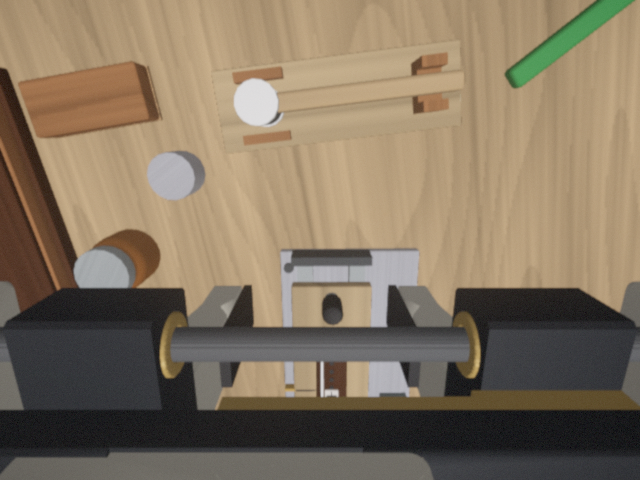

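The jig, knob and mallet are visible, with the mallet head top at (256,102) and its handle end at (462,84). The gripper hides the punch, so I'll move past it to put the cross, knob and punch head in one close view.

>>> arm_command(travel=[[0.06,0.62,0.14],[0.06,0.62,0.14],[0.06,0.62,0.14],[0.06,0.62,0.14],[0.06,0.62,0.14],[0.06,0.62,0.14],[0.06,0.62,0.14],[0.06,0.62,0.14],[0.06,0.62,0.14]], delta_rot=[[0,0,0],[0,0,0],[0,0,0],[0,0,0],[0,0,0],[0,0,0],[0,0,0],[0,0,0],[0,0,0]])

```text
time_s: 3.02
tcp_pos: [0.5538, 0.1551, 0.3331]
eef_rot: [-180.0, -0.0, -99.8]
contact_force: [-0.3, 0.1, 0.6]
gripper_width: 0.0614
gripper_force: 0.0
```

```bash
python3 - <<'E'
from h import *
import cv2,pickle
np.set_printoptions(precision=4,suppress=True)
w=pickle.load(open('w1.pkl','rb'))
print('mallet',onz(w,256,102,.078),onz(w,462,84,.054))
s,c=wrist('w2'); print(s['time_s'],s['tcp_pos'],s['eef_rot'])
for p in ([.547,.0684,.058],[.5255,-.0496,.09],[.558,.124,.152]):
    q=c['camera_matrix']@(c['R']@p+c['t']); print(q[:2]/q[2])
cv2.imwrite('pics/w2c.png',cv2.resize(c['img'][0:290,180:480,::-1],None,fx=2,fy=2,interpolation=cv2.INTER_CUBIC))
E
```

```text
mallet [ 0.5619 -0.2633  0.078 ] [ 0.3708 -0.2482  0.054 ]
3.025 [0.5538 0.1551 0.3331] [-179.9988   -0.0007  -99.8243]
[312.1724 121.3115]
[312.0467 -10.4872]
[309.1825 182.1548]
```

View pics/w2c.png

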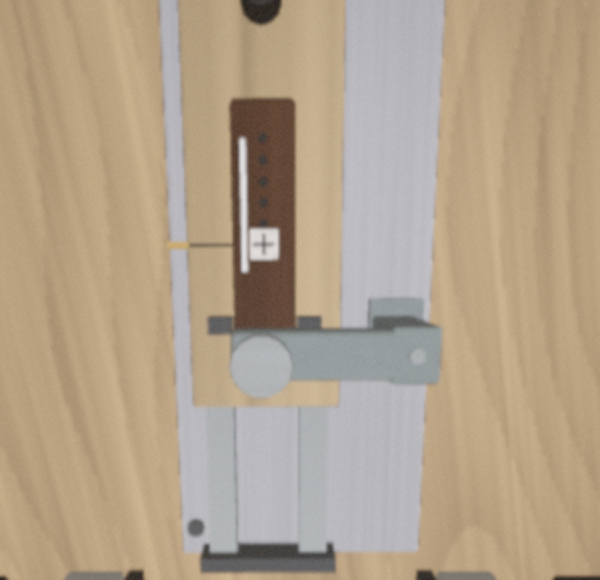

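The crop shows the cross at (264,244), full-image (312,122), and the punch head centre at (261.5,365.5), full-image (310.6,182.6). The slide runs vertically in the image, so the tool yaw already matches the jig.

```bash
python3 - <<'E'
from h import *
import cv2,pickle
np.set_printoptions(precision=4,suppress=True)
w=pickle.load(open('w2.pkl','rb'))
f=lambda u,v,z:onz(w,180+u/2-.25,v/2-.25,z)
C=f(264,244,.058);P=f(261.5,365.5,.152);P2=f(261.5,365.5,.14)
print(C,P,np.linalg.norm(P-C+[0,0,-.094]))
E=[f(163.5,0,.012),f(184,552,.012),f(444,0,.012),f(418.5,552,.012)]
for a,b in((0,1),(2,3)): v=E[b]-E[a]; print(np.degrees(np.arctan2(v[0],v[1])))
h1,h2=f(263.5,135,.058),f(264,222,.058);v=h2-h1;print(np.degrees(np.arctan2(v[0],v[1])))
v=P-C;print('dir cross->punch',np.degrees(np.arctan2(v[0],v[1])))
E
```

```text
[0.5476 0.0688 0.058 ] [0.5568 0.1245 0.152 ] 0.05650993841965753
9.843445820218957
9.292763497692405
9.77363333846428
dir cross->punch 9.459129701282105
```

>>> arm_command(travel=[[-0.053,-0.411,0],[-0.053,-0.411,0],[-0.053,-0.411,0],[-0.053,-0.411,-0.1],[-0.053,-0.411,-0.2],[-0.053,-0.411,-0.3],[-0.053,-0.411,-0.4],[-0.053,-0.411,-0.48],[-0.053,-0.411,-0.517],[-0.053,-0.411,-0.517],[-0.053,-0.411,-0.517]], delta_rot=[[0,0,0],[0,0,0],[0,0,0],[0,0,0],[0,0,0],[0,0,0],[0,0,0],[0,0,0],[0,0,0],[0,0,0],[0,0,0]])

```text
time_s: 4.45
tcp_pos: [0.528, -0.0492, 0.0756]
eef_rot: [-179.9, 0.0, -99.7]
contact_force: [0.5, -0.2, 0.4]
gripper_width: 0.0613
gripper_force: 0.0
```

>>> arm_command(travel=[[0,0,0],[0,0,0],[0,0,0],[0,0,0],[0,0,0],[0,0,0],[0,0,0],[0,0,0]], delta_rot=[[0,0,0],[0,0,0],[0,0,0],[0,0,0],[0,0,0],[0,0,0],[0,0,0],[0,0,0]], grip=0.15, newtons=20)

```text
time_s: 5.45
tcp_pos: [0.5283, -0.049, 0.0748]
eef_rot: [-179.9, 0.0, -99.7]
contact_force: [5.2, -2.0, -3.2]
gripper_width: 0.019
gripper_force: 20.0
```

>>> arm_command(travel=[[0.003,0.018,0],[0.006,0.037,0],[0.009,0.055,0],[0.0125,0.074,0],[0.016,0.092,0],[0.019,0.111,0],[0.019,0.111,0],[0.019,0.111,0],[0.019,0.111,0]], delta_rot=[[0,0,0],[0,0,0],[0,0,0],[0,0,0],[0,0,0],[0,0,0],[0,0,0],[0,0,0],[0,0,0]])

```text
time_s: 6.58
tcp_pos: [0.5378, 0.007, 0.0748]
eef_rot: [-179.9, 0.1, -99.7]
contact_force: [4.4, 2.5, -2.2]
gripper_width: 0.0193
gripper_force: 20.0
```

```bash
python3 - <<'E'
from plant import r,viewer
import cv2,pickle
d={n:viewer.capture(n) for n in('top','scene')}
pickle.dump(d,open('d1.pkl','wb'))
a=d['top']['img'][165:265,195:365,::-1];b=d['scene']['img'][195:335,265:450,::-1]
cv2.imwrite('pics/m1.png',cv2.hconcat([cv2.resize(a,(680,400),interpolation=cv2.INTER_CUBIC)[:,:400],cv2.resize(b,(529,400),interpolation=cv2.INTER_CUBIC)[:,:400]]))
E
```

```text
(no output)
```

View pics/m1.png

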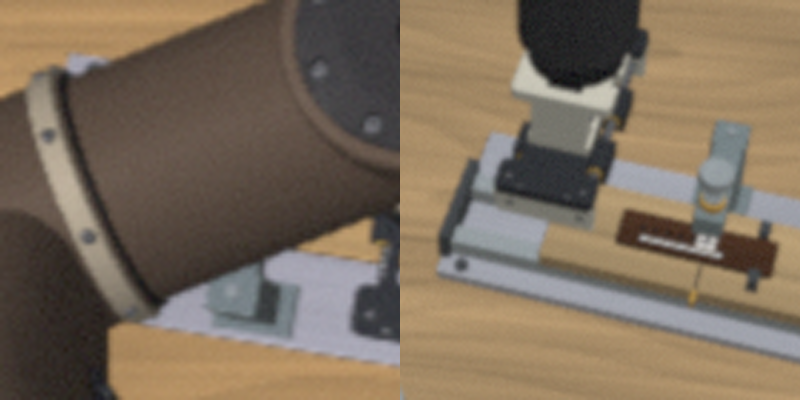

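The carriage followed the gripper, and the cross now sits close to the punch. I'll let go and return to the same viewpoint to check.

>>> arm_command(travel=[[0,0,0],[0,0,0],[0,0,0],[0,0,0]], delta_rot=[[0,0,0],[0,0,0],[0,0,0],[0,0,0]], grip=0.7)

```text
time_s: 7.18
tcp_pos: [0.5364, 0.0063, 0.0744]
eef_rot: [180.0, -0.0, -99.7]
contact_force: [-0.5, 0.9, 0.3]
gripper_width: 0.0536
gripper_force: 0.0
```

>>> arm_command(travel=[[0,0,0.08],[0,0,0.19],[0,0,0.3],[0,0,0.42],[0.02,0.1,0.517],[0.034,0.2,0.517],[0.034,0.3,0.517],[0.034,0.3,0.517],[0.034,0.3,0.517],[0.034,0.3,0.517]], delta_rot=[[0,0,0],[0,0,0],[0,0,0],[0,0,0],[0,0,0],[0,0,0],[0,0,0],[0,0,0],[0,0,0],[0,0,0]])

```text
time_s: 8.43
tcp_pos: [0.5537, 0.1556, 0.3331]
eef_rot: [180.0, -0.0, -99.8]
contact_force: [-0.3, 0.1, -0.2]
gripper_width: 0.0615
gripper_force: 0.0
```

```bash
python3 - <<'E'
from h import *
import cv2
s,c=wrist('w3'); print(s['time_s'],s['tcp_pos'],s['eef_rot'])
cv2.imwrite('pics/w3c.png',cv2.resize(c['img'][0:290,180:480,::-1],None,fx=2,fy=2,interpolation=cv2.INTER_CUBIC))
E
```

```text
8.425 [0.55372467 0.15555802 0.33313912] [ 1.79997590e+02 -7.03869903e-03 -9.97781355e+01]
```

View pics/w3c.png

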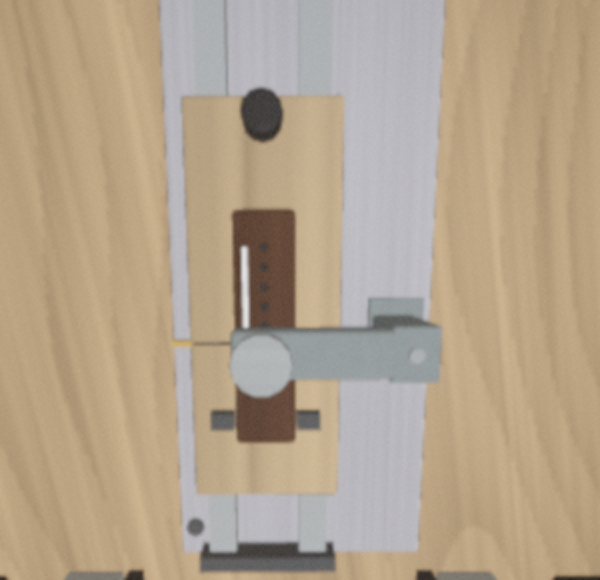

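```bash
python3 - <<'E'
from h import *
import pickle
np.set_printoptions(precision=4,suppress=True)
A=pickle.load(open('w2.pkl','rb'));B=pickle.load(open('w3.pkl','rb'))
f=lambda w,u,v,z:onz(w,180+u/2-.25,v/2-.25,z)
y=np.array([np.sin(np.radians(9.7)),np.cos(np.radians(9.7)),0])
for n,u,a,b,z in(('line',212,244.5,344,.048),('blk',264,99,210.5,.058),('h1',264,138,246.5,.058),('h2',264,160,267,.058),('h3',264,181,287,.058),('h4',264,202,306.5,.058)):
    print(n,(f(B,u,b,z)-f(A,u,a,z))@y)
P=f(B,261.5,365.5,.152);print(P, f(A,261.5,365.5,.152))
K=f(B,262,112,.09); print('knob', K,'cross from line',(P-f(B,212,344,.048))@y, 'orig',(f(A,264,244,.058)-f(A,212,244.5,.048))@y)
L=f(B,212,344,.048);print('P-L in jig x',(P-L)@[y[1],-y[0],0])
E
```

```text
line 0.0574055738488438
blk 0.05699895891613079
h1 0.05692885720092313
h2 0.05698445792031133
h3 0.057273497721596574
h4 0.05728243673173296
[0.5568 0.125  0.152 ] [0.5568 0.1245 0.152 ]
knob [0.537  0.0077 0.09  ] cross from line -0.00044187011270164535 orig 1.8080993986389904e-05
P-L in jig x -0.03208358341498319
```

```bash
python3 - <<'E'
from h import *
import pickle
np.set_printoptions(precision=4,suppress=True)
w=pickle.load(open('w1.pkl','rb'))
g=lambda a,b,z:(onz(w,*a,z),onz(w,*b,z))
for n,a,b,z in(('b1',(213,72),(460,41),.008),('b2',(228,153),(463,124),.008),('hu',(285,94),(463,70),.054),('hl',(285,110),(463,94),.054),('mid',(256,102),(463,82),.054),('fence',(232,73),(283,69),.022)):
    p,q=g(a,b,z);v=p-q;print(n,p,q,np.degrees(np.arctan2(v[1],v[0])))
p,q=g((213,72),(463,124),.008);p2,q2=g((460,41),(228,153),.008);print((p+q)/2,(p2+q2)/2)
E
```

```text
b1 [ 0.6099 -0.3065  0.008 ] [ 0.3533 -0.292   0.008 ] -3.2400139206689067
b2 [ 0.614  -0.2235  0.008 ] [ 0.3555 -0.2101  0.008 ] -2.9728680888210204
hu [ 0.5367 -0.2679  0.054 ] [ 0.3691 -0.2602  0.054 ] -2.6135187197513976
hl [ 0.5395 -0.2538  0.054 ] [ 0.3704 -0.2393  0.054 ] -4.92773103939931
mid [ 0.5653 -0.2656  0.054 ] [ 0.3698 -0.2498  0.054 ] -4.606070160869445
fence [ 0.5879 -0.2998  0.022 ] [ 0.5363 -0.2947  0.022 ] -5.657465528610919
[ 0.4827 -0.2583  0.008 ] [ 0.4837 -0.2577  0.008 ]
```

The carriage moved 57.1 mm where about 56.5–57 mm was needed, so the cross is within about 1 mm. Next is the mallet. Its origin is at about (0.508, −0.2595) with yaw −3.1°, and the rest-board fit gives the same numbers.

>>> arm_command(travel=[[-0.092,-0.831,-0.1],[-0.092,-0.831,-0.1],[-0.092,-0.831,-0.1],[-0.092,-0.831,-0.1],[-0.092,-0.831,-0.1],[-0.092,-0.831,-0.1],[-0.092,-0.831,-0.1],[-0.092,-0.831,-0.1],[-0.092,-0.831,-0.1],[-0.092,-0.831,-0.2],[-0.092,-0.831,-0.3],[-0.092,-0.831,-0.4],[-0.092,-0.831,-0.48],[-0.092,-0.831,-0.54],[-0.092,-0.831,-0.58],[-0.092,-0.831,-0.58],[-0.092,-0.831,-0.58]], delta_rot=[[0,0,-0.926],[0,0,-0.926],[0,0,-0.926],[0,0,-0.926],[0,0,-0.926],[0,0,-0.926],[0,0,-0.926],[0,0,-0.926],[0,0,-0.926],[0,0,-0.926],[0,0,-0.926],[0,0,-0.926],[0,0,-0.926],[0,0,-0.926],[0,0,-0.926],[0,0,-0.926],[0,0,-0.926]])

```text
time_s: 10.6
tcp_pos: [0.5086, -0.259, 0.0441]
eef_rot: [-180.0, 0.1, 177.1]
contact_force: [-0.2, -0.5, -0.4]
gripper_width: 0.0614
gripper_force: 0.0
```

>>> arm_command(travel=[[0,0,0],[0,0,0],[0,0,0],[0,0,0],[0,0,0],[0,0,0],[0,0,0],[0,0,0]], delta_rot=[[0,0,0],[0,0,0],[0,0,0],[0,0,0],[0,0,0],[0,0,0],[0,0,0],[0,0,0]], grip=0.1, newtons=55)

```text
time_s: 11.6
tcp_pos: [0.5078, -0.259, 0.043]
eef_rot: [-180.0, -0.0, 176.9]
contact_force: [0.5, 1.1, 0.3]
gripper_width: 0.0089
gripper_force: 0.0
```

The gripper closed to 8.9 mm with no grip force, so the handle isn't between the pads. I'm looking before I move anything.

```bash
python3 - <<'E'
from h import *
from plant import viewer
import cv2,pickle
s,c=wrist('w4'); d=viewer.capture('scene');pickle.dump(d,open('d4.pkl','wb')); print(s['gripper_width'],s['gripper_force'])
b=d['img'][190:330,170:310,::-1]
cv2.imwrite('pics/v4.png',cv2.hconcat([cv2.resize(c['img'][:,:,::-1],(400,300)),cv2.resize(b,(300,300),interpolation=cv2.INTER_CUBIC)]))
E
```

```text
0.008853198890499452 0.0
```

View pics/v4.png

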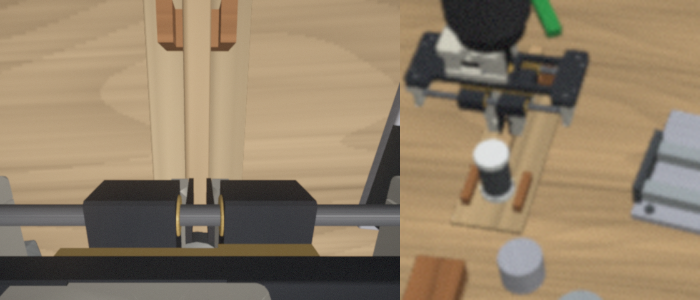

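The handle does seem to run between the fingers, at (197,185) in the wrist half. The reading equals the commanded opening, so I'll close further and see where the fingers stop.

>>> arm_command(travel=[[0,0,0],[0,0,0],[0,0,0],[0,0,0]], delta_rot=[[0,0,0],[0,0,0],[0,0,0],[0,0,0]], grip=0, newtons=55)

```text
time_s: 12.2
tcp_pos: [0.5078, -0.259, 0.0431]
eef_rot: [-180.0, 0.0, 176.9]
contact_force: [0.1, 0.5, 0.0]
gripper_width: 0.0004
gripper_force: 0.0
```

```bash
python3 - <<'E'
from h import *
import pickle
np.set_printoptions(precision=1,suppress=True)
c=pickle.load(open('w4.pkl','rb'))
def pr(p):
    q=c['camera_matrix']@(c['R']@np.array(p)+c['t']); return q[:2]/q[2]
y=np.array([.054,.9985,0]);x=np.array([.9985,-.054,0]);o=np.array([.508,-.2595,0])
for s in(-.06,-.02,-.0095):
    print(s,'handle',[pr(o+x*s+y*k+[0,0,.054]) for k in(-.009,.009)],'pad4.4',[pr(o+x*s+y*k+[0,0,z]) for z in(.024,.054,.07) for k in(-.0044,.0044)])
for v in(255,275,285,292): print(v,c['img'][v,270:370:3].astype(int).mean(1).round().astype(int).tolist(), c['img'][v,270:370:3,0].tolist())
E
```

```text
-0.06 handle [array([295.2, 171.6]), array([337.6, 171.6])] pad4.4 [array([308.1, 165.6]), array([325.7, 165.6]), array([306.1, 171.6]), array([326.8, 171.6]), array([304.6, 175.8]), array([327.6, 175.8])]
-0.02 handle [array([296.7, 260.7]), array([336.3, 260.8])] pad4.4 [array([308.7, 242.2]), array([325.3, 242.2]), array([306.8, 260.7]), array([326.2, 260.8]), array([305.6, 273.4]), array([326.9, 273.4])]
-0.0095 handle [array([297.1, 282.2]), array([336. , 282.3])] pad4.4 [array([308.8, 260.9]), array([325.1, 261. ]), array([307. , 282.2]), array([326.1, 282.3]), array([305.8, 296.8]), array([326.7, 296.8])]
255 [176, 175, 176, 173, 173, 173, 173, 169, 165, 128, 151, 167, 168, 169, 168, 167, 169, 170, 169, 168, 171, 153, 149, 154, 161, 166, 168, 170, 170, 166, 165, 164, 162, 158] [202, 201, 201, 199, 199, 199, 199, 194, 190, 153, 179, 195, 197, 197, 195, 195, 197, 197, 197, 197, 199, 181, 174, 179, 187, 191, 193, 195, 195, 191, 190, 189, 187, 183]
275 [177, 176, 173, 174, 173, 174, 172, 169, 168, 124, 148, 163, 166, 168, 165, 166, 167, 166, 167, 168, 169, 150, 149, 154, 162, 165,
[... 166 characters left out ...]
 190, 192, 195, 193, 192, 190, 188, 185, 184]
285 [176, 174, 158, 157, 156, 157, 156, 155, 154, 124, 140, 97, 95, 117, 166, 167, 166, 167, 168, 168, 124, 83, 88, 144, 149, 152, 155, 155, 150, 151, 149, 150, 156, 155] [202, 198, 179, 179, 178, 179, 177, 176, 175, 142, 161, 117, 113, 140, 194, 195, 194, 195, 196, 197, 148, 100, 105, 164, 170, 172, 176, 176, 171, 172, 170, 170, 180, 180]
292 [45, 49, 48, 50, 50, 52, 117, 129, 131, 130, 123, 49, 49, 96, 165, 165, 164, 166, 169, 166, 108, 45, 48, 112, 129, 132, 131, 119, 46, 50, 52, 46, 48, 44] [51, 54, 54, 54, 56, 58, 124, 136, 137, 137, 129, 57, 55, 115, 194, 193, 192, 194, 196, 195, 129, 52, 54, 119, 136, 138, 137, 125, 53, 54, 57, 52, 53, 51]
```

The fingers shut completely at this height, so they are closing above the handle. Before descending I'll check their true height from the scene view and from known widths in the wrist view.

```bash
python3 - <<'E'
from h import *
import pickle,cv2
np.set_printoptions(precision=4,suppress=True)
d=pickle.load(open('d4.pkl','rb'));c=pickle.load(open('w4.pkl','rb'))
def pr(d,p):
    q=d['camera_matrix']@(np.array(d['R'])@np.array(p)+np.array(d['t'])); return (q[:2]/q[2]).round(1)
for z in(.024,.04,.054,.07): print(z,[pr(d,[.508-.0,-.259+k,z]) for k in(-.009,.009)])
print('cam',-c['R'].T@c['t'],c['camera_matrix'][0,0])
y=np.array([.054,.9985,0]);x=np.array([.9985,-.054,0]);o=np.array([.508,-.2595,0])
print('post',[pr(c,o+x*s+y*k+[0,0,.052]) for s in(-.105,-.125) for k in(-.015,.015)],'end',pr(c,o-x*.14+[0,0,.054]),'board',[pr(c,o-x*.06+y*k+[0,0,.008]) for k in(-.0425,.0425)])
im=c['img'][:,200:440,::-1]
cr=cv2.resize(d['img'][215:285,180:250,::-1],(480,480),interpolation=cv2.INTER_CUBIC)
cv2.imwrite('pics/v5.png',cv2.hconcat([cv2.resize(im[:300],(320,400)),cv2.resize(cr,(400,400))]))
E
```

```text
0.024 [array([217.3, 257.7]), array([224.2, 258.4])]
0.04 [array([216.5, 253.7]), array([223.5, 254.4])]
0.054 [array([215.9, 250.2]), array([223. , 250.9])]
0.07 [array([215.2, 246.1]), array([222.3, 246.8])]
cam [ 0.4322 -0.2541  0.2158] 376.4204821533252
post [array([278.5,  56. ]), array([354.2,  56.1]), array([276.9,  -1.6]), array([355.6,  -1.5])] end [316.2 -50.4] board [array([238.6, 163. ]), array([395.5, 163.2])]
```

View pics/v5.png

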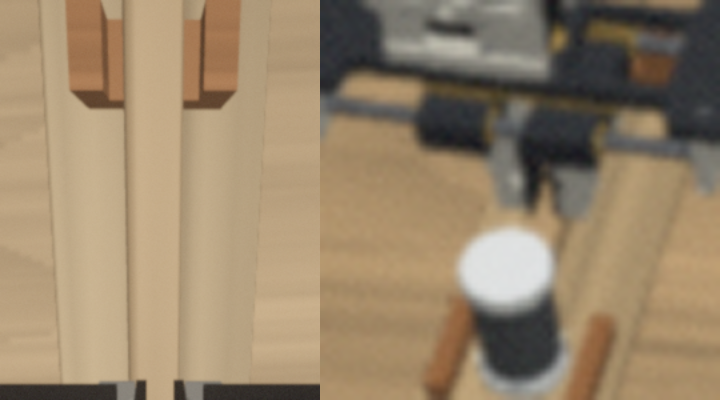

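The scene crop shows the fingertips at rows 251–252. The reported pose predicts row 258, so the tips look about 25 mm higher than stated. I'll check by touch, lowering the closed fingertips gently onto the handle top, which is at z = 0.054.

>>> arm_command(travel=[[0,0,-0.003],[0,0,-0.006],[0,0,-0.006]], delta_rot=[[0,0,0],[0,0,0],[0,0,0]])

```text
time_s: 12.58
tcp_pos: [0.5079, -0.2591, 0.0408]
eef_rot: [-180.0, 0.0, 177.0]
contact_force: [-2.2, 2.3, 7.2]
gripper_width: 0.0004
gripper_force: 4.1
```

Contact came at a reading of about 0.042, so the tips sit about 12 mm above the reported TCP instead of 19 mm below it. That also explains the 19 mm width on the knob's dome. I'll raise, open, shift 10 mm back along the handle to clear the head, and grasp at a reading of about 0.015.

>>> arm_command(travel=[[0,0,0.03],[-0.01,0,0.05],[-0.02,0.001,0.05],[-0.02,0.001,0.05],[-0.02,0.001,0.05],[-0.02,0.001,0.05],[-0.02,0.001,0.05],[-0.02,0.001,0.02],[-0.02,0.001,-0.01],[-0.02,0.001,-0.02],[-0.02,0.001,-0.03],[-0.02,0.001,-0.03]], delta_rot=[[0,0,0],[0,0,0],[0,0,0],[0,0,0],[0,0,0],[0,0,0],[0,0,0],[0,0,0],[0,0,0],[0,0,0],[0,0,0],[0,0,0]], grip=0.7)

```text
time_s: 14.08
tcp_pos: [0.4976, -0.2585, 0.0247]
eef_rot: [180.0, -0.0, 176.9]
contact_force: [0.1, -0.3, 0.4]
gripper_width: 0.0615
gripper_force: 0.0
```

>>> arm_command(travel=[[0,0,-0.005],[0,0,-0.01],[0,0,-0.015],[0,0,-0.02],[0,0,-0.02]], delta_rot=[[0,0,0],[0,0,0],[0,0,0],[0,0,0],[0,0,0]])

```text
time_s: 14.7
tcp_pos: [0.4977, -0.2585, 0.0148]
eef_rot: [180.0, -0.0, 176.9]
contact_force: [0.6, -0.6, 0.0]
gripper_width: 0.0611
gripper_force: 0.0
```

>>> arm_command(travel=[[0,0,0],[0,0,0],[0,0,0],[0,0,0],[0,0,0],[0,0,0],[0,0,0],[0,0,0]], delta_rot=[[0,0,0],[0,0,0],[0,0,0],[0,0,0],[0,0,0],[0,0,0],[0,0,0],[0,0,0]], grip=0.05, newtons=58)

```text
time_s: 15.7
tcp_pos: [0.4977, -0.2585, 0.0151]
eef_rot: [-180.0, -0.0, 176.9]
contact_force: [-0.6, 0.2, -0.0]
gripper_width: 0.0173
gripper_force: 57.8
```

The handle is held at 17.3 mm with 58 N. I'll lift and carry it over.

>>> arm_command(travel=[[0,0,0.03],[0,0,0.1],[0,0,0.2],[0,0,0.3],[0,0,0.384],[0,0,0.384]], delta_rot=[[0,0,0],[0,0,0],[0,0,0],[0,0,0],[0,0,0],[0,0,0]])

```text
time_s: 16.45
tcp_pos: [0.4997, -0.259, 0.2118]
eef_rot: [-179.9, 0.4, 177.0]
contact_force: [0.3, -0.7, -2.3]
gripper_width: 0.0179
gripper_force: 57.8
```

>>> arm_command(travel=[[-0.001,0.08,0],[-0.002,0.16,0],[-0.003,0.24,0],[-0.004,0.32,0],[-0.006,0.4,0],[-0.008,0.48,0],[-0.01,0.56,0],[-0.012,0.64,0],[-0.012,0.71,0],[-0.012,0.76,0],[-0.012,0.776,0],[-0.012,0.776,0],[-0.012,0.776,0],[-0.012,0.776,0]], delta_rot=[[0,0,0],[0,0,0],[0,0,0],[0,0,0],[0,0,0],[0,0,0],[0,0,0],[0,0,0],[0,0,0],[0,0,0],[0,0,0],[0,0,0],[0,0,0],[0,0,0]])

```text
time_s: 18.2
tcp_pos: [0.4917, 0.1287, 0.207]
eef_rot: [-180.0, -0.0, 176.9]
contact_force: [-0.5, -1.0, -1.5]
gripper_width: 0.0177
gripper_force: 57.8
```

```bash
python3 - <<'E'
from h import *
from plant import viewer
import cv2,pickle
np.set_printoptions(precision=4,suppress=True)
d0=pickle.load(open('d0.pkl','rb'))
for n in('top','scene'):
    d=viewer.capture(n); pickle.dump(d,open(n+'5.pkl','wb')); im=d['img'].astype(int); o=d0[n]['img'].astype(int)
    m=((im.min(2)>175)&(abs(im-o).sum(2)>60)&(im.max(2)-im.min(2)<25)).astype(np.uint8)
    k,l,st,ce=cv2.connectedComponentsWithStats(m)
    for i in range(1,k):
        if st[i,4]>25:
            u,v=ce[i]; print(n,st[i],ce[i],onz(d,u,v,.27),onz(d,u,v,.20))
E
```

```text
top [241 183  21  58 428] [253.1752 209.5397] [0.5206 0.1108 0.27  ] [0.5303 0.1221 0.2   ]
scene [365 153  11  16  71] [368.8451 162.831 ] [0.3776 0.0925 0.27  ] [0.2984 0.0947 0.2   ]
scene [372 213  18  14 193] [380.6062 219.7824] [0.5561 0.1258 0.27  ] [0.4907 0.1305 0.2   ]
```

The scene mask puts the mallet head over (0.556, 0.126), within about 1.5 mm of the punch axis. Now I push down in stages and watch the force.

>>> arm_command(travel=[[0,0,-0.04],[0,0,-0.07],[0,0,-0.09],[0,0,-0.1],[0,0,-0.11],[0,0,-0.116],[0,0,-0.12],[0,0,-0.12]], delta_rot=[[0,0,0],[0,0,0],[0,0,0],[0,0,0],[0,0,0],[0,0,0],[0,0,0],[0,0,0]])

```text
time_s: 19.3
tcp_pos: [0.492, 0.1295, 0.1473]
eef_rot: [180.0, 0.0, 176.9]
contact_force: [-2.8, -1.4, 3.7]
gripper_width: 0.0177
gripper_force: 57.8
```

>>> arm_command(travel=[[0,0,-0.004],[0,0,-0.008],[0,0,-0.008]], delta_rot=[[0,0,0],[0,0,0],[0,0,0]])

```text
time_s: 19.68
tcp_pos: [0.4919, 0.1295, 0.1431]
eef_rot: [180.0, 0.0, 176.9]
contact_force: [-3.1, -0.8, 4.8]
gripper_width: 0.0174
gripper_force: 57.8
```

>>> arm_command(travel=[[0,0,-0.003],[0,0,-0.006],[0,0,-0.006]], delta_rot=[[0,0,0],[0,0,0],[0,0,0]])

```text
time_s: 20.05
tcp_pos: [0.4914, 0.1293, 0.1411]
eef_rot: [-180.0, -0.0, 176.9]
contact_force: [-10.6, -1.8, 15.2]
gripper_width: 0.018
gripper_force: 58.0
```

The force jumped to about 15 N, so the punch is on its stop. I'll lift straight off and check the mallet's attitude.

>>> arm_command(travel=[[0,0,0.015],[0,0,0.04],[0,0,0.08],[0,0,0.134],[0,0,0.134],[0,0,0.134]], delta_rot=[[0,0,0],[0,0,0],[0,0,0],[0,0,0],[0,0,0],[0,0,0]])

```text
time_s: 20.8
tcp_pos: [0.4913, 0.1295, 0.2062]
eef_rot: [180.0, -0.1, 176.9]
contact_force: [-1.2, -0.0, -3.2]
gripper_width: 0.0179
gripper_force: 58.0
```

```bash
python3 - <<'E'
from h import *
from plant import viewer,r
import cv2,pickle
np.set_printoptions(precision=4,suppress=True)
d0=pickle.load(open('d0.pkl','rb'))
print(r.get_state()['tcp_pos'])
for t,d in(('before',pickle.load(open('scene5.pkl','rb'))),('after',viewer.capture('scene'))):
    im=d['img'].astype(int); o=d0['scene']['img'].astype(int)
    m=((im.min(2)>175)&(abs(im-o).sum(2)>60)&(im.max(2)-im.min(2)<25)).astype(np.uint8)
    b=((im.max(2)<70)).astype(np.uint8)*0; b[215:262,365:398]=(im.max(2)<80)[215:262,365:398]
    for q,mm in(('white',m),('dark',b)):
        k,l,st,ce=cv2.connectedComponentsWithStats(mm)
        for i in range(1,k):
            if st[i,4]>40: print(t,q,st[i],ce[i],onz(d,*ce[i],.27))
E
```

```text
[0.4913 0.1295 0.2062]
before white [365 153  11  16  71] [368.8451 162.831 ] [0.3776 0.0925 0.27  ]
before white [372 213  18  14 193] [380.6062 219.7824] [0.5561 0.1258 0.27  ]
before dark [371 227  16  17 198] [378.1515 235.1515] [0.6004 0.1221 0.27  ]
after white [366 153  10  16  70] [369.1571 162.8143] [0.3774 0.0932 0.27  ]
after white [373 213  18  13 187] [381.3102 219.2781] [0.5545 0.1273 0.27  ]
after dark [372 226  16  18 202] [378.8267 234.8515] [0.5994 0.1235 0.27  ]
```

The mallet head is essentially unchanged, under 2 mm. I'll carry it back along the same path and lower it.

>>> arm_command(travel=[[0.001,-0.08,0],[0.002,-0.16,0],[0.003,-0.24,0],[0.004,-0.32,0],[0.006,-0.4,0],[0.008,-0.48,0],[0.01,-0.56,0],[0.012,-0.64,0],[0.012,-0.71,0],[0.012,-0.76,0],[0.012,-0.776,0],[0.012,-0.776,0],[0.012,-0.776,0]], delta_rot=[[0,0,0],[0,0,0],[0,0,0],[0,0,0],[0,0,0],[0,0,0],[0,0,0],[0,0,0],[0,0,0],[0,0,0],[0,0,0],[0,0,0],[0,0,0]])

```text
time_s: 22.48
tcp_pos: [0.4978, -0.2578, 0.2068]
eef_rot: [180.0, -0.0, 177.0]
contact_force: [-0.0, -0.3, -2.0]
gripper_width: 0.0173
gripper_force: 58.0
```

>>> arm_command(travel=[[0,0,-0.08],[0,0,-0.16],[0,0,-0.23],[0,0,-0.29],[0,0,-0.33],[0,0,-0.35],[0,0,-0.365],[0,0,-0.375],[0,0,-0.38],[0,0,-0.382],[0,0,-0.382]], delta_rot=[[0,0,0],[0,0,0],[0,0,0],[0,0,0],[0,0,0],[0,0,0],[0,0,0],[0,0,0],[0,0,0],[0,0,0],[0,0,0]])

```text
time_s: 23.85
tcp_pos: [0.4981, -0.2587, 0.0165]
eef_rot: [-180.0, 0.0, 176.9]
contact_force: [-0.2, -0.2, -0.1]
gripper_width: 0.0175
gripper_force: 58.0
```

>>> arm_command(travel=[[0,0,-0.001],[0,0,-0.001],[0,0,-0.001],[0,0,-0.001],[0,0,-0.001],[0,0,-0.001]], delta_rot=[[0,0,0],[0,0,0],[0,0,0],[0,0,0],[0,0,0],[0,0,0]], grip=0.6)

```text
time_s: 24.6
tcp_pos: [0.4978, -0.2585, 0.0155]
eef_rot: [-180.0, -0.0, 176.9]
contact_force: [-0.7, 0.4, -0.4]
gripper_width: 0.0526
gripper_force: 0.0
```

>>> arm_command(travel=[[0,0,0.03],[0,0,0.1],[0,0,0.2],[0,0,0.3],[0,-0.1,0.44],[0,-0.2,0.44],[0,-0.3,0.44],[0,-0.4,0.44],[0,-0.44,0.44],[0,-0.44,0.44]], delta_rot=[[0,0,0],[0,0,0],[0,0,0],[0,0,0],[0,0,0],[0,0,0],[0,0,0],[0,0,0],[0,0,0],[0,0,0]])

```text
time_s: 25.85
tcp_pos: [0.4972, -0.4795, 0.2356]
eef_rot: [180.0, -0.0, 176.8]
contact_force: [0.4, -0.0, -0.7]
gripper_width: 0.0524
gripper_force: 0.0
```

```bash
python3 - <<'E'
from h import *
from plant import viewer,r
import cv2,pickle
np.set_printoptions(precision=4,suppress=True)
d0=pickle.load(open('d0.pkl','rb')); print(r.get_state()['tcp_pos'])
boxes={'top':{'mal':(405,190,30,100),'jig':(198,175,160,92)},'scene':{'mal':(200,205,50,90),'jig':(278,230,165,95)}}
for n,bs in boxes.items():
    d=viewer.capture(n); pickle.dump(d,open(n+'6.pkl','wb')); im=d['img'].astype(int)
    for t,o in(('then',d0[n]['img'].astype(int)),('now',im)):
        u,v,w,h=bs['mal']; c=o[v:v+h,u:u+w]; m=((c.min(2)>175)&(c.max(2)-c.min(2)<25)).astype(np.uint8)
        k,l,st,ce=cv2.connectedComponentsWithStats(m); i=1+st[1:,4].argmax(); print(n,t,'head',st[i,4],ce[i]+[u,v],onz(d,*(ce[i]+[u,v]),.078))
    u,v,w,h=bs['mal']; df=abs(im-d0[n]['img'].astype(int)).sum(2); print(' changed px mallet',(df[v:v+h,u:u+w]>60).sum())
    u,v,w,h=bs['jig']; c=im[v:v+h,u:u+w]; m=(c.max(2)<45).astype(np.uint8); k,l,st,ce=cv2.connectedComponentsWithStats(m)
    for i in range(1,k):
        if st[i,4]>15: print(' dark',st[i,4],ce[i]+[u,v],onz(d,*(ce[i]+[u,v]),.085))
w=pickle.load(open('w3.pkl','rb')) 
E
```

```text
[ 0.4972 -0.4795  0.2356]
top then head 186 [422.1559 202.8172] [ 0.5615 -0.2639  0.078 ]
top now head 205 [421.2927 202.5268] [ 0.5623 -0.2618  0.078 ]
 changed px mallet 627
 dark 18 [208.7222 199.3889] [0.5715 0.2477 0.085 ]
scene then head 153 [212.0588 261.1242] [ 0.5619 -0.2627  0.078 ]
scene now head 159 [212.8553 261.4528] [ 0.5627 -0.2605  0.078 ]
 changed px mallet 118
 dark 63 [323.6825 264.6825] [0.5463 0.0073 0.085 ]
```

```bash
python3 - <<'E'
from h import *
import cv2,pickle
np.set_printoptions(precision=4,suppress=True)
d0=pickle.load(open('d0.pkl','rb'))
I={'s0':d0['scene'],'s5':pickle.load(open('scene5.pkl','rb')),'s6':pickle.load(open('scene6.pkl','rb'))}
for k,d in I.items():
    c=d['img'].astype(int)
    m=(c.max(2)<55).astype(np.uint8); m[:, :292]=0;m[:,335:]=0;m[:235]=0;m[280:]=0
    n,l,st,ce=cv2.connectedComponentsWithStats(m); i=1+st[1:,4].argmax(); print(k,st[i,4],ce[i],onz(d,*ce[i],.08))
a=I['s0']['img'].astype(int);b=I['s6']['img'].astype(int)
df=abs(a-b).sum(2); print('punch head changed',(df[248:266,368:384]>60).sum())
for n,(u,v) in dict(hammer=(130,250),glue=(503,288),jar=(255,345),sander=(183,335),sd=(468,248),brush=(480,345),solder=(227,313)).items():
    print(n,(df[v-20:v+20,u-20:u+20]>60).sum())
E
```

```text
s0 77 [301.1558 259.6364] [ 0.5334 -0.0488  0.08  ]
s5 72 [323.7222 264.5972] [0.5421 0.0071 0.08  ]
s6 71 [323.6197 264.662 ] [0.5423 0.0069 0.08  ]
punch head changed 0
hammer 0
glue 0
jar 0
sander 0
sd 0
brush 0
solder 0
```

The carriage still stands at its setting: the scene view gives 56.4 mm of travel. The punch head is up, the mallet is back within about 2 mm, and no bystander has moved. I'm handing in.

```bash
python3 -c "
from plant import close_job
print(close_job())"
```

```text
the job is handed in; nothing more can be done
None
```

I handed the job in at about 26 s, without seeing the verdict: by my measurements the cross is about 1 mm from under the punch, the mallet drove the punch onto its stop and it sprang back, the mallet is in its rest within about 2 mm, and nothing else moved.

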